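# Switch off the pocket lights and put them away in the rail basket

## Task

At least one of the two pocket lights on the desk mat has been left on: nudge the switch of any that is on back to off, towards the tail of the light, by its small ridge. Then put both lights away in the mesh basket on the rail, lying flat on the basket floor with the switch side up. Set them down gently rather than dropping them, and leave the pen jar, the notebooks and the pencil where they are.

Things in the scene. Friction and masses are not known exactly. Their poses are not given: they have to be found in the camera images.
- light_1_mid (a point): a pocket light: flat aluminium bar 100 mm long (its x axis), 24 mm high (z), body 30 mm wide (y) and a finned head 36 mm wide over the last 18 mm at the +x end; black rubber cap at the -x tail; about 0.26 kg. This point is the middle of the light, 12 mm above its underside and half-way along. It starts lying flat on the mat, switch side up, head in any direction.
- light_2_mid (a point): the other pocket light, the same in make and size as light_1; the same middle point and axes.
- light_1_ridge (a point): centre of the small ridge of light_1's slide switch, on the light's flat top face: the ridge is 4 mm long (x), 10.5 mm wide (y) and stands 4 mm proud of the top face, this point 2 mm above that face; the rest of the slider is flush in its dark bezel. Axes as the light's. The ridge lies on the light's centre line, 8 mm ahead (towards the head) of the light's middle when off and 16 mm ahead when on.
- light_2_ridge (a point): centre of the small ridge of light_2's slide switch, on the light's flat top face: the ridge is 4 mm long (x), 10.5 mm wide (y) and stands 4 mm proud of the top face, this point 2 mm above that face; the rest of the slider is flush in its dark bezel. Axes as the light's. The ridge lies on the light's centre line, 8 mm ahead (towards the head) of the light's middle when off and 16 mm ahead when on.
- light_1_switch (a joint): slide switch of light_1 in metres of ridge travel: 0 = off (ridge at the tail end of its slot), 0.008 = on (ridge at the head end). A detent half-way holds it within 0.5 mm of either end: about 1.2 N along the light carries it over, and past the middle it snaps home by itself. The light, gripped by the silicone mat (friction about 1), does not slide under such a push. Either light may start on or off (rarely stuck half-way, which counts as on); at least one is on.
- light_2_switch (a joint): slide switch of light_2 in metres of ridge travel: 0 = off (ridge at the tail end of its slot), 0.008 = on (ridge at the head end). A detent half-way holds it within 0.5 mm of either end: about 1.2 N along the light carries it over, and past the middle it snaps home by itself. The light, gripped by the silicone mat (friction about 1), does not slide under such a push. Either light may start on or off (rarely stuck half-way, which counts as on); at least one is on.
- light_1: light_1 taken as a whole: its origin is the centre of its underside, same axes as its middle point.
- light_2: light_2 taken as a whole: its origin is the centre of its underside, same axes as its middle point.
- basket: open-topped mesh steel basket hung on the hook rail, fixed. Origin: centre of its inner floor, which is 70 mm above the desk; inside 264 mm (x) by 136 mm (y), walls 3 mm thick and 60 mm high. It may hang anywhere along the rail. The rail (10 mm bar along x) runs 77 mm to the -y side of the origin with its top 93 mm above the basket floor; the half-height wall that carries it starts 96 mm to the -y side (its cap 83 mm) and is 195 mm high above the desk.
- mat: grey silicone desk mat lying on the desk, 400 mm (x) by 640 mm (y), 3 mm thick, fixed; origin at the centre of its underside, on the desk top.
- pen_jar: cream ceramic pen jar standing on the mat, 78 mm diameter, 95 mm high, with three pens that reach 155 mm high; 0.45 kg, loose. Origin: centre of its underside.
- notebook_1: slim pocket notebook lying flat on the mat, loose: 140 mm (x) by 90 mm (y) by 11 mm thick. Origin: centre of its underside.
- notebook_2: the second slim notebook, the same size, lying flat elsewhere on the mat, loose. Origin: centre of its underside.
- pencil: retractable pencil lying on the mat, 142 mm long (x), 9 mm thick, loose. Origin: under its middle.
Mind the look-alikes: they are no part of the job. Leave any purple look-alike of the light_2 alone. What is shaped like the light_1 but purple is not meant.

How it is judged:
By the outcome, as a careful person would: the job done as asked, in the order asked, and still so for the second after the job is handed in, with the robot touching nothing.
It also fails if it takes over 72 s, if anything falls off the work surface, if the arm or the gripper's body presses on something with over 40 N, if the wrist force passes 120 N, or if a joint passes its speed limit or range.

## Robot

A 6-joint arm with a two-finger parallel gripper is mounted at the origin on the work surface. World frame = base frame: x ahead of the robot, y to its left, z up, the work surface at z = 0. Lengths are in mm, angles in rad, forces in N, time in s.
With the tool pointing down it reaches from about 350 to 925 mm from the base axis. Payload 6.4 kg.
Tool frame: the origin (TCP) lies midway between the tips of the shut fingers; the grasp point (between the pads) lies 19 mm behind it; x points along the fingers, y is the direction in which the jaws open and shut, and the axes are right-handed (so a half turn about x gives the same grasp; the last joint's range is limited). The gripper opens to 94 mm and grips with 3 to 60 N. Pads are 16 mm wide; open, the fingers measure 119 mm over their backs; the gripper's body (75 mm by 177 mm) begins 78 mm behind the grasp point.
Start: joints at [-1.279, 0.245, 1.558, -0, 1.339, -0.174], TCP at [291.946, -580.759, 205.455] pointing down, gripper open.
Joint ranges: [-3.13, 3.13], [-1.02, 2.26], [0.13, 2.54], [-0.95, 4.09], [0.21, 2.88], [-2.74, 2.74]. Speed limits (rad/s): [2.57, 2.57, 3.14, 3.14, 3.14, 3.14].

## Interface

Orientations are given as a unit quaternion [w, x, y, z].
In Python, from bench import r gives the robot as it stands. The module is installed in compiled form; this text tells all that it offers.
- The arm moves only by the tool drive_tool, never from a script. Its argument "moves" is a list of rows, each a list of 7 numbers: the finger opening in m, from 0 to 0.094, then the shift along the tool's x, y, z in m, then the turn, a rotation vector about the tool's x, y, z in degrees. A call has 1 to 10 rows; each row shifts and turns the commanded pose from where the row before left it, along the tool's axes as they then stand; what a row does not reach is not made up. A row lasts 1/8 s, in which the tool goes at most 62.5 mm and 10.7 degrees, less where a joint would pass 70% of its speed; a pose out of reach is approached as far as the arm can. A call is refused whole if a number of a shift passes 0.0625 or a number of a turn 10.7, either way. A call with a gripper value outside its range is refused whole. The fingers move at their own pace and stop on an object; "squeeze" is the grip in N (left out, the last holds). Time passes only in rows, so rows that do not move let the fingers close. It gives the time, the measured TCP pose, the force and the opening at its end, in the units of the state.
- r.sense(): the state, without advancing time (a new reading comes with each control period).
- r.grab_frame(name): name is "side" or "top" or "wrist"; returns a dict with "frame" (480x640x3 uint8, blue, green, red), "z_map" (480x640 float32, mm along the optical axis (not along the pixel's ray), 0 where there is no reading), "intrinsics" (3x3 intrinsics, pixels), "R" (3x3) and "t" (3): a world point X has camera coordinates R X + t. Camera axes: x right, y down, z forward; pixel columns grow to the right and rows downward; lengths in mm; the calibration is good to about 2 mm. A picture is of the moment at which its call begins.
- r.hand_in(): hands the job in, once; it reports no verdict.
The state is a dict: "time_s": time; "joints": joint angles; "dq": joint speeds; "joint_efforts": joint torques, N m; "eef_pos": TCP position; "tcp_rot": TCP orientation; "force": force on the tool from outside, world axes, zero at the start; "ft_torque": the same for the moment, N m; "opening": opening from 0.0 (shut) to 1.0 (fully open).
Only numpy, scipy, OpenCV 4.12 (cv2) and the standard library are available. Lean on these libraries where they do the work, as an engineer would, in place of code of your own. Each camera call takes 0.05 s, during which the arm holds its last target. There are 200 camera calls.

## Working session

There is one attempt and no reset: what is moved stays moved. The work goes in short steps, Python scripts to look and compute and a tool call to move; the robot and the scene stay as the last step left them, time stands still between calls to the robot, and variables do not carry over. Pictures are saved under pics/ and viewed, about 8 in all and at most 12, crops included, and the job is handed in when it is done.

Besides the shell and the picture viewer there is one more tool, called after "Request:" as name(argument=value, ...) on one line, values as JSON. drive_tool: Moves the arm, as the interface text tells. Its arguments: {"type":"object","properties":{"moves":{"type":"array"},"squeeze":{"type":"number"}},"required":["moves"]}

```bash
mkdir -p pics
cat > h.py <<'E'
import numpy as np, cv2
from bench import r
def pts(f):
    z=f["z_map"];K=f["intrinsics"];v,u=np.mgrid[0:480,0:640]
    c=np.stack([(u-K[0,2])/K[0,0]*z,(v-K[1,2])/K[1,1]*z,z],-1)
    return (c-f["t"])@f["R"]   # R^T(c-t)
def ray(f,u,v,h):
    K=f["intrinsics"];d=f["R"].T@np.array([(u-K[0,2])/K[0,0],(v-K[1,2])/K[1,1],1]);o=-f["R"].T@f["t"]
    return o+d*(h-o[2])/d[2]
def proj(f,X):
    c=f["R"]@np.array(X,float)+f["t"];p=f["intrinsics"]@c;return p[:2]/p[2]
E
python3 - <<'E'
from h import *
for n in("top","side"):
    f=r.grab_frame(n);cv2.imwrite(f"pics/{n}0.png",f["frame"]);np.savez(f"{n}0.npz",**f)
    print(n,f["R"].round(3).tolist(),f["t"],f["intrinsics"][0,0])
print(r.sense())
E
```

```text
top [[0.025, -1.0, 0.003], [-0.997, -0.025, -0.074], [0.074, -0.001, -0.997]] [ -55.94642132  457.05967956 1126.03528727] 491.10308481309085
side [[-0.981, -0.193, 0.001], [-0.096, 0.485, -0.869], [0.168, -0.853, -0.495]] [461.73211826 120.84588834 832.14985417] 457.0904476770406
{'time_s': 0.1, 'joints': array([-1.27905937e+00,  2.45746601e-01,  1.55886313e+00,  2.89542371e-05,
        1.33869035e+00, -1.74101790e-01]), 'dq': array([-0.00053343, -0.00209838, -0.00368737,  0.00100127, -0.00071622,
       -0.00011061]), 'joint_efforts': array([ 1.19529781e-03, -4.16914737e+01, -3.15525413e+01,  6.87782303e-02,
        3.09855212e-02, -5.05580090e-05]), 'eef_pos': array([ 291.81946573, -580.22095752,  204.46961637]), 'tcp_rot': array([-0.16260815, -0.68798731, -0.16381456,  0.6880384 ]), 'force': array([ 0.35306436, -0.26925763, -0.34248679]), 'ft_torque': array([ 0.05076127,  0.02007612, -0.02925509]), 'opening': 0.9999394310903749}
```

View pics/top0.png

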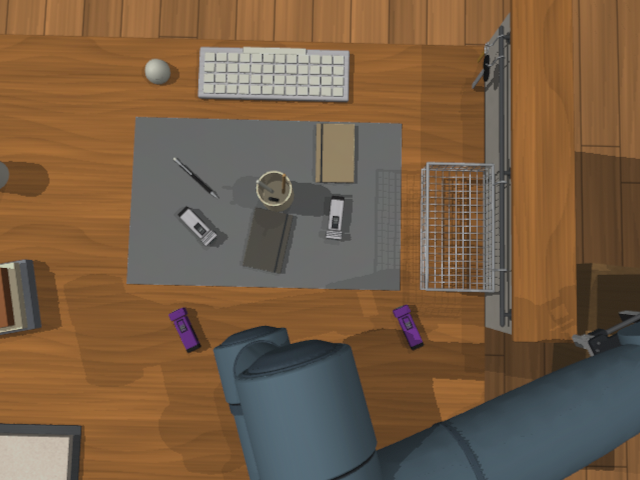

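View pics/side0.png

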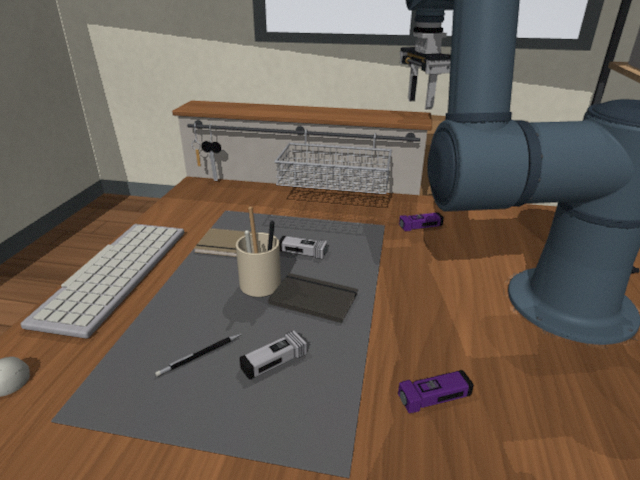

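The top view shows two grey lights, at about (198,226) next to the dark notebook and pencil and at (336,217) near the pen jar. The basket is at (460,228), and the two purple decoys are off the mat.

```bash
cat > m.py <<'E'
from h import *
t=dict(np.load("top0.npz"));P=pts(t);z=P[...,2]
hsv=cv2.cvtColor(t["frame"],cv2.COLOR_BGR2HSV)
for nm,(u,v) in dict(A=(198,226),B=(336,217)).items():
    m=np.zeros((480,640),bool);m[v-32:v+32,u-32:u+32]=1
    k=(m&(z>19)&(z<34)).astype(np.uint8);n,l,s,c=cv2.connectedComponentsWithStats(k)
    for i in range(1,n):
        if s[i,4]>60:
            q=P[l==i]; X=np.array([ray(t,uu,vv,27)[:2] for vv,uu in np.argwhere(l==i)])
            (cx,cy),wh,a=cv2.minAreaRect(X.astype(np.float32));print(nm,s[i],np.round((cx,cy,*wh,a),1),np.median(q[:,2]).round(1))
for zz,nm in((70,'bk'),):
    m=(z>100)&(z<140)&(P[...,1]<-180)&(P[...,1]>-420)
    m[:,:400]=0;m[:,520:]=0;m[:130]=0;m[320:]=0
    q=P[m];print(np.percentile(q,[1,50,99],axis=0).round())
print(P[240,530],"jar",P[185,270],[ray(t,*p,130)[:2].round() for p in((424,163),(422,290),(497,163),(499,292))])
a=cv2.resize(t["frame"][185:270,160:370],None,fx=3.8,fy=3.8,interpolation=cv2.INTER_CUBIC)
s=np.load("side0.npz")["frame"]
b=np.hstack([cv2.resize(s[325:385,230:320],(400,267),interpolation=cv2.INTER_CUBIC),cv2.resize(s[215:275,265:355],(400,267),interpolation=cv2.INTER_CUBIC)])
a=cv2.resize(a,(800,325));cv2.imwrite("pics/c1.png",np.vstack([a,b]))
E
python3 m.py
```

```text
A [178 207  40  39 586] [486.4 243.6 101.   35.6  46.8] 26.8
B [326 196  19  44 566] [513.4 -78.9  35.8 101.6  82.7] 26.8
[[ 353. -408.  104.]
 [ 491. -344.  130.]
 [ 625. -264.  135.]]
[ 457.6293422  -454.52935878  196.60074483] jar [589.0630144   79.32484083   9.52811288] [array([ 622., -259.]), array([ 353., -257.]), array([ 626., -414.]), array([ 353., -418.])]
```

View pics/c1.png

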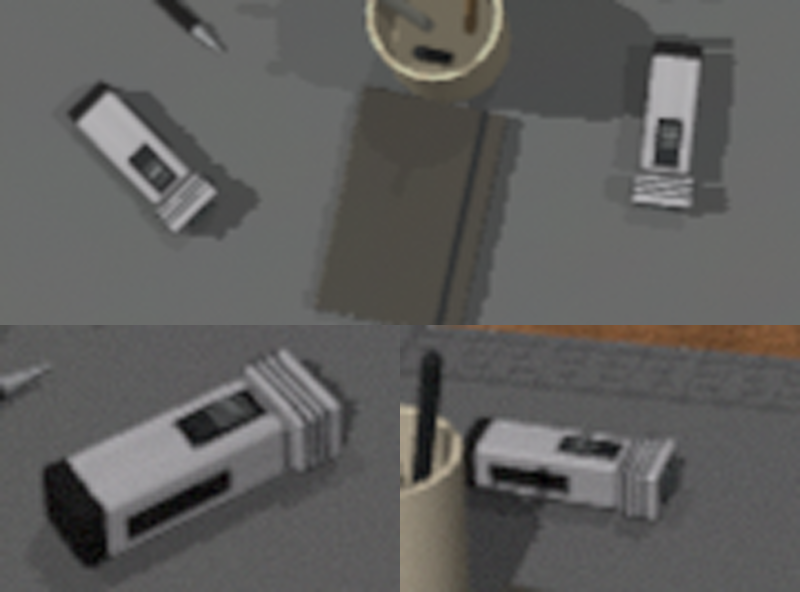

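```bash
cat > plan.py <<'E'
import sys
from h import *
from scipy.spatial.transform import Rotation as Ro
def plan(x,y,z,psi):
    s=r.sense();q=s["tcp_rot"];M=Ro.from_quat(np.r_[q[1:],q[0]]).as_matrix()
    yaw=np.degrees(np.arctan2(M[1,1],M[0,1]))
    sh=M.T@(np.array([x,y,z])-s["eef_pos"])
    d=(psi-yaw+90)%180-90   # world yaw change; tool x is down so turn = -d
    print("t",round(s["time_s"],2),"pos",s["eef_pos"].round(1),"yaw_y",round(yaw,1),"toolx",M[:,0].round(3),"F",s["force"].round(1),"op",round(s["opening"],3),"j",s["joints"].round(2))
    print("shift mm",sh.round(1),"turn about tool x deg",round(-d,1),"or",round(-d+180*np.sign(d),1))
if __name__=="__main__": plan(*map(float,sys.argv[1:]))
E
python3 plan.py 480 -79 260 82.7
python3 -c "
from h import *
f=r.grab_frame('wrist');print('cam',-f['R'].T@f['t'],f['R'].round(3),f['intrinsics'][0])"
```

```text
t 0.1 pos [ 291.8 -580.2  204.5] yaw_y -63.3 toolx [-0.     0.002 -1.   ] F [ 0.4 -0.3 -0.3] op 1.0 j [-1.28  0.25  1.56  0.    1.34 -0.17]
shift mm [ -54.8 -363.4 -393.3] turn about tool x deg 34.0 or -146.0
cam [ 350.6083945  -550.85070438  383.92806492] [[ 0.449 -0.894 -0.001]
 [-0.87  -0.437  0.228]
 [-0.204 -0.102 -0.974]] [351.24587766   0.         320.11023714]
```

Request:
drive_tool(moves=[[0.05,-0.055,0,0,0,0,0],[0.05,0,-0.04,-0.043,0,0,0],[0.05,0,-0.04,-0.043,0,0,0],[0.05,0,-0.04,-0.043,0,0,0],[0.05,0,-0.04,-0.043,0,0,0],[0.05,0,-0.04,-0.043,0,0,0],[0.05,0,-0.04,-0.043,0,0,0],[0.05,0,-0.04,-0.043,0,0,0],[0.05,0,-0.04,-0.043,0,0,0],[0.05,0,-0.04,-0.043,0,0,0]])

```text
time_s: 1.4
eef_pos: [476.2, -83.4, 260.4]
tcp_rot: [0.163, 0.688, 0.163, -0.688]
force: [0.8, -0.4, -0.7]
opening: 0.531
```

Request:
drive_tool(moves=[[0.0,0,0,0,10,0,0],[0.0,0,0,0,10,0,0],[0.0,0,0,0,10,0,0],[0.0,0,0,0,4,0,0],[0.0,0,0,0,0,0,0]])

```text
time_s: 2.02
eef_pos: [475.9, -85.2, 260.2]
tcp_rot: [0.045, -0.706, 0.045, 0.706]
force: [-1.2, 0.1, -0.0]
opening: 0.042
```

```bash
python3 plan.py 500 -79 200 82.7
python3 - <<'E'
from h import *
f=r.grab_frame("wrist");np.savez("w1.npz",**f)
print(proj(f,(513,-79,27)),-f['R'].T@f['t'])
cv2.imwrite("pics/w1.png",f["frame"])
E
```

```text
t 2.02 pos [475.9 -85.2 260.2] yaw_y -97.3 toolx [-0.  0. -1.] F [-1.2  0.1 -0. ] op 0.042 j [-0.41 -0.2   1.91  0.    1.43  1.29]
shift mm [ 60.2  -9.2 -23.2] turn about tool x deg 0.0 or -180.0
[310.55062063 181.02670989] [541.13313906 -93.34946746 439.59356361]
```

View pics/w1.png

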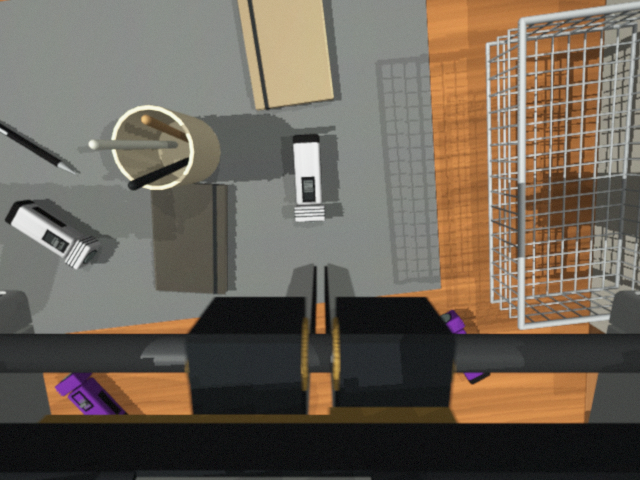

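The close view shows light B at about (308,178), head towards the robot, and light A at about (52,235). I'll look closer to read the ridge of B.

Request:
drive_tool(moves=[[0.0,0.06,-0.006,0.006,0,0,0],[0.0,0.06,0,0.005,0,0,0],[0,0,0,0,0,0,0]])

```text
time_s: 2.45
eef_pos: [462.1, -76.4, 136.1]
tcp_rot: [0.046, -0.702, 0.044, 0.709]
force: [-0.3, -0.5, 0.3]
opening: 0.009
```

```bash
cat > lightw.py <<'E'
from h import *
import sys
# light pose from wrist depth/colour near (x,y); crop saved
def measure(f,x,y,name,zt=27,crop=True):
    P=pts(f);z=P[...,2];u,v=proj(f,(x,y,zt))
    d=np.hypot(P[...,0]-x,P[...,1]-y)
    m=((z>zt-9)&(z<zt+7)&(d<66)&(f["z_map"]>0))
    n,l,s,c=cv2.connectedComponentsWithStats(m.astype(np.uint8));i=1+np.argmax(s[1:,4])
    q=P[l==i];X=np.array([ray(f,b,a,zt)[:2] for a,b in np.argwhere(l==i)]).astype(np.float32)
    R=cv2.minAreaRect(X);print("rect",np.round((*R[0],*R[1],R[2]),1),"zmed",np.median(q[:,2]).round(1),"z99",np.percentile(q[:,2],[90,99]).round(1))
    w=int(62*351/ (np.median(f["z_map"][l==i])));u,v=int(u),int(v)
    a=f["frame"][max(v-w,0):v+w,max(u-w,0):u+w];cv2.imwrite(f"pics/{name}.png",cv2.resize(a,(560,560),interpolation=cv2.INTER_CUBIC));print("crop origin",max(u-w,0),max(v-w,0),"scale",560/(2*w))
    return R
if __name__=="__main__":
    f=r.grab_frame("wrist");np.savez("w2.npz",**f);measure(f,float(sys.argv[1]),float(sys.argv[2]),sys.argv[3])
E
python3 lightw.py 513 -79 B1; python3 plan.py 485 -75 60 82.7
```

```text
rect [525.8 -77.2  30.   79.4  85.2] zmed 27.1 z99 [28.2 31.1]
crop origin 238 95 scale 3.6363636363636362
t 2.5 pos [464.9 -77.6 139.7] yaw_y -97.3 toolx [-0.003  0.001 -1.   ] F [ 0.2 -0.3  1.2] op 0.008 j [-0.41 -0.11  2.06  0.    1.2   1.29]
shift mm [ 79.6  -5.  -19.8] turn about tool x deg 0.0 or -180.0
```

View pics/B1.png

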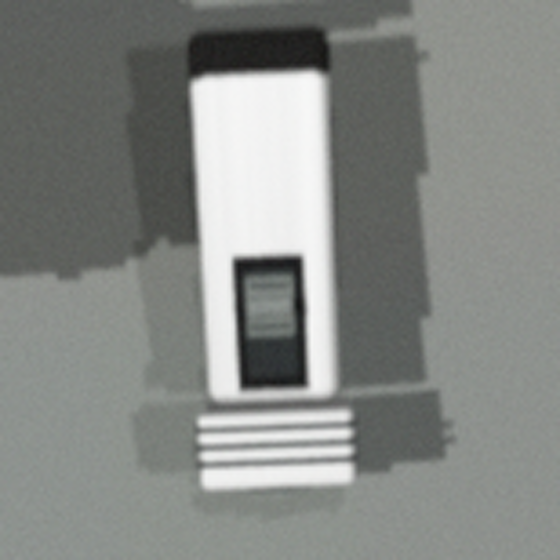

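Light B's slider sits at the tail end of its slot (crop rows 272–338, with dark slot left on the head side), so it looks off. I'll confirm by the height map and measure A in the same frames.

Run:
```python
from h import *
f=dict(np.load("w2.npz"));P=pts(f);z=P[...,2]
m=(z>29.3)&(z<34)&(np.hypot(P[...,0]-513,P[...,1]+79)<45)
print(m.sum(),P[m].mean(0).round(1))
# colour-based extent along axis at z=27: tail black cap .. head white
O=np.array([238,95]);s=3.636
for n,c,h in (("tailmid",(258,30),27),("headend",(278,488),27),("ridge",(270,300),31),("slot tail",(268,260),27),("slot head",(273,385),27)):
    print(n,ray(f,*(O+np.array(c)/s),h).round(1))
w=dict(np.load("w1.npz"));P=pts(w)
from lightw import measure
measure(w,486,244,"A0");measure(w,513,-79,"B0")
```

```text
78 [507.1 -75.4  30.9]
tailmid [565.9 -80.8  27. ]
headend [466.6 -72.   27. ]
ridge [509.7 -76.   31. ]
slot tail [518.1 -76.5  27. ]
slot head [490.5 -74.   27. ]
rect [489.  241.2 103.2  42.5  46.4] zmed 26.4 z99 [27.9 30.7]
crop origin 0 186 scale 5.490196078431373
rect [515.2 -77.9  35.8 101.   83.3] zmed 27.1 z99 [28.3 31.1]
crop origin 257 128 scale 5.283018867924528
```

B is off (the ridge is 9 mm ahead of the middle, at height 31). So A should be the lit one, and I'll go there.

Request:
drive_tool(moves=[[0.0,-0.05,-0.03,0,0,0,0],[0.0,0,-0.058,0,-10,0,0],[0.0,0,-0.056,-0.01,-10,0,0],[0.0,0,-0.052,-0.018,-10,0,0],[0.0,0,-0.045,-0.025,-10,0,0],[0.0,0,-0.03,-0.025,-10,0,0],[0.0,0,0,0,-4,0,0],[0.0,0,0,0,0,0,0]])

```text
time_s: 3.5
eef_pos: [503.1, 211.2, 194.0]
tcp_rot: [0.281, 0.651, 0.28, -0.647]
force: [0.3, -1.0, 0.5]
opening: 0.001
```

```bash
python3 plan.py 453 207 140 -43.2
```

```text
t 3.5 pos [503.1 211.2 194. ] yaw_y -43.3 toolx [ 0.005  0.001 -1.   ] F [ 0.3 -1.   0.5] op 0.001 j [ 0.19  0.01  1.84 -0.    1.29  0.95]
shift mm [ 53.8 -33.8  37.6] turn about tool x deg -0.1 or 179.9
```

Request:
drive_tool(moves=[[0.0,0.03,-0.017,0.019,0,0,0],[0.0,0.024,-0.017,0.019,0,0,0],[0,0,0,0,0,0,0],[0,0,0,0,0,0,0]])

```text
time_s: 4.0
eef_pos: [452.7, 206.1, 138.9]
tcp_rot: [0.28, 0.651, 0.279, -0.648]
force: [-0.5, 0.3, 0.5]
opening: 0.006
```

```bash
python3 lightw.py 487 243 A1
python3 - <<'E'
from h import *
f=dict(np.load("w2.npz"));P=pts(f);z=P[...,2]
m=(z>29.3)&(z<34)&(np.hypot(P[...,0]-487,P[...,1]-243)<45)
print("ridge",m.sum(),P[m].mean(0).round(1),np.array(np.where(m)).mean(1))
E
python3 plan.py 453 207 140 -43.2
```

```text
rect [496.4 252.6  79.2  29.7  45.9] zmed 27.1 z99 [28.2 30.9]
crop origin 243 98 scale 3.6842105263157894
ridge 83 [479.2 234.4  30.8] [189.         319.37349398]
t 4.05 pos [452.8 206.1 139. ] yaw_y -43.4 toolx [ 0.004  0.001 -1.   ] F [-0.5  0.4  0.2] op 0.006 j [ 0.2  -0.05  2.   -0.    1.18  0.96]
shift mm [-1.  -0.4 -0.8] turn about tool x deg -0.2 or 179.8
```

View pics/A1.png

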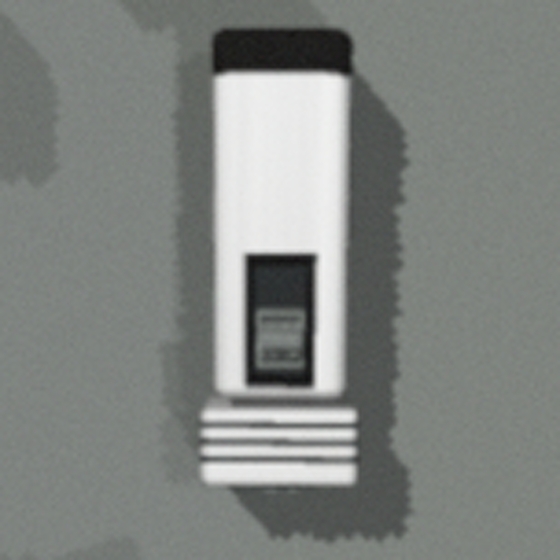

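A's slider sits at the head end of its slot (crop rows 308–370), so A is on. I'll position the shut fingers just ahead of the ridge and feel for the top face.

Request:
drive_tool(moves=[[0,0.05,0,-0.0247,0,0,0],[0,0.04,0,0,0,0,0],[0,0.014,0,0,0,0,0],[0,0,0,0,0,0,0],[0,0,0,0,0,0,0]])

```text
time_s: 4.68
eef_pos: [469.1, 224.3, 34.5]
tcp_rot: [0.28, 0.651, 0.28, -0.648]
force: [-0.3, -0.0, -0.2]
opening: 0.005
```

```bash
python3 plan.py 469.6 224.2 28.5 -43.3
python3 - <<'E'
from h import *
f=r.grab_frame("wrist");P=pts(f);cv2.imwrite("pics/A2.png",f["frame"][90:330,190:450])
E
```

```text
t 4.67 pos [469.1 224.3  34.5] yaw_y -43.3 toolx [ 0.004  0.001 -1.   ] F [-0.3 -0.  -0.2] op 0.005 j [0.23 0.17 1.99 0.   0.97 0.98]
shift mm [ 6.   0.4 -0.2] turn about tool x deg -0.0 or 180.0
```

View pics/A2.png

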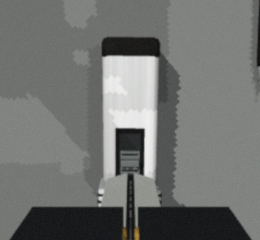

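The fingers are centred just ahead of the ridge. Now I'll creep down.

Request:
drive_tool(moves=[[0,0.004,0,0,0,0,0],[0,0.002,0,0,0,0,0],[0,0,0,0,0,0,0],[0,0,0,0,0,0,0]])

```text
time_s: 5.22
eef_pos: [467.6, 224.1, 27.2]
tcp_rot: [0.28, 0.649, 0.28, -0.649]
force: [-1.8, -0.1, 5.3]
opening: 0.006
```

Request:
drive_tool(moves=[[0,0.001,0,0,0,0,0],[0,0,0,0,0,0,0]])

```text
time_s: 5.48
eef_pos: [467.7, 224.1, 27.2]
tcp_rot: [-0.28, -0.649, -0.28, 0.649]
force: [-5.0, -2.0, 13.1]
opening: 0.003
```

Request:
drive_tool(moves=[[0,0.0,0,-0.004,0,0,0],[0,0,0,-0.003,0,0,0],[0,0,0,-0.002,0,0,0],[0,0,0,0,0,0,0]])

```text
time_s: 5.98
eef_pos: [471.2, 227.5, 27.1]
tcp_rot: [-0.283, -0.645, -0.28, 0.653]
force: [-13.6, -16.0, 25.2]
opening: 0.005
```

The face is at 27.2 and I'm pressing too hard on it. I'll lift 2 mm before continuing.

Request:
drive_tool(moves=[[0,-0.002,0,0,0,0,0],[0,0,0,0,0,0,0],[0,0,0,0,0,0,0]])

```text
time_s: 6.35
eef_pos: [473.4, 230.7, 27.3]
tcp_rot: [0.28, 0.649, 0.28, -0.649]
force: [-0.5, -0.8, 1.2]
opening: 0.003
```

```bash
python3 plan.py 471.2 227.5 28.5 -43.3
python3 - <<'E'
from h import *
f=r.grab_frame("wrist");P=pts(f);z=P[...,2];m=(z>29.3)&(z<34)&(np.hypot(P[...,0]-487,P[...,1]-243)<20)
print("ridge?",m.sum(),P[m].mean(0).round(1));cv2.imwrite("pics/A3.png",f["frame"][90:330,190:450])
E
```

```text
t 6.35 pos [473.4 230.7  27.3] yaw_y -43.3 toolx [-0.  0. -1.] F [-0.5 -0.8  1.2] op 0.003 j [0.24 0.2  1.97 0.   0.97 0.99]
shift mm [-1.2  0.6  3.8] turn about tool x deg -0.0 or 180.0
ridge? 255 [482.8 239.1  31.3]
```

Request:
drive_tool(moves=[[0,-0.001,0,0,0,0,0],[0,0,0,-0.002,0,0,0],[0,0,0,-0.001,0,0,0],[0,0,0,0,0,0,0]])

```text
time_s: 6.9
eef_pos: [475.3, 232.6, 28.4]
tcp_rot: [-0.28, -0.649, -0.28, 0.649]
force: [-1.8, -0.8, 0.7]
opening: 0.004
```

Request:
drive_tool(moves=[[0,-0.03,0,0.005,0,0,0],[0,-0.06,0,0.02,0,0,0],[0.05,-0.02,0,0.004,0,0,0],[0.05,0,0,0,0,0,0],[0.05,0,0,0,0,0,0]])

```text
time_s: 7.52
eef_pos: [455.1, 211.7, 136.4]
tcp_rot: [-0.28, -0.649, -0.28, 0.65]
force: [0.1, -0.4, -0.7]
opening: 0.286
```

```bash
python3 lightw.py 487 243 A4
python3 - <<'E'
from h import *
f=dict(np.load("w2.npz"));P=pts(f);z=P[...,2]
m=(z>29.3)&(z<34)&(np.hypot(P[...,0]-487,P[...,1]-243)<30)
print("ridge",m.sum(),P[m].mean(0).round(1),np.array(np.where(m)).mean(1))
E
python3 plan.py 489 245 46 -43.2
```

```text
rect [496.7 253.   78.9  29.8  46.1] zmed 27.1 z99 [28.2 31.2]
crop origin 245 104 scale 3.6363636363636362
ridge 74 [483.7 239.7  31.1] [187.31081081 322.13513514]
t 7.58 pos [454.9 211.7 136.1] yaw_y -43.3 toolx [-0.003 -0.    -1.   ] F [ 0.5  0.3 -0.1] op 0.334 j [ 0.21 -0.03  1.99  0.    1.18  0.96]
shift mm [ 89.9   2.1 -47.9] turn about tool x deg -0.1 or 179.9
```

View pics/A4.png

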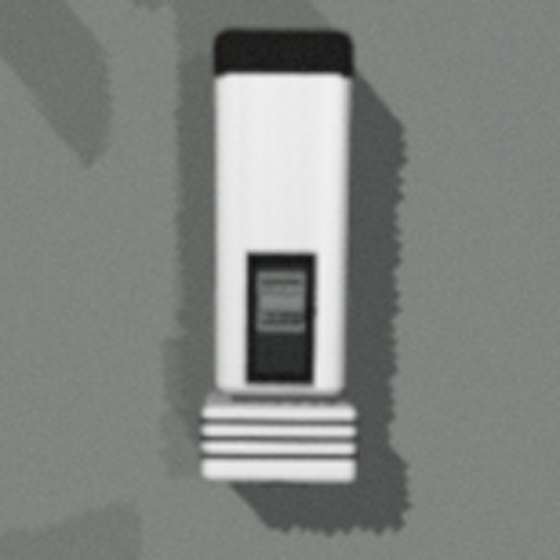

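Light A's slider is now at the tail end like B's (the ridge has moved 7 mm and sits 8 mm ahead of the middle), so it is off. Next I'll grasp A.

Request:
drive_tool(moves=[[0.05,0.03,0.002,-0.048,0,0,0],[0.05,0.05,0,0,0,0,0],[0.05,0,0,0,0,0,0],[0.05,0,0,0,0,0,0]])

```text
time_s: 8.07
eef_pos: [490.3, 245.3, 58.2]
tcp_rot: [-0.28, -0.649, -0.28, 0.649]
force: [0.6, -0.2, 0.4]
opening: 0.529
```

```bash
python3 plan.py 489.4 245.4 6.5 -43.5
```

```text
t 8.07 pos [490.3 245.3  58.2] yaw_y -43.3 toolx [-0.  0. -1.] F [ 0.6 -0.2  0.4] op 0.529 j [0.26 0.19 1.91 0.   1.04 1.01]
shift mm [51.7 -0.7  0.6] turn about tool x deg 0.2 or -179.8
```

Request:
drive_tool(squeeze=25, moves=[[0.05,0.035,-0.001,0,0,0,0],[0.05,0.0165,0,0,0,0,0],[0.05,0,0,0,0,0,0],[0.05,0,0,0,0,0,0],[0.02,0,0,0,0,0,0],[0.02,0,0,0,0,0,0],[0.02,0,0,0,0,0,0],[0.02,0,0,0,0,0,0]])

```text
time_s: 9.07
eef_pos: [489.7, 246.2, 6.8]
tcp_rot: [0.28, 0.649, 0.28, -0.649]
force: [-1.2, 0.9, 5.0]
opening: 0.317
```

Request:
drive_tool(moves=[[0.02,-0.01,0,0,0,0,0],[0.02,-0.05,0,0,0,0,0],[0.02,-0.06,0,0,0,0,0],[0.02,-0.06,0,0,0,0,0],[0.02,0,0,0,0,0,0]])

```text
time_s: 9.7
eef_pos: [492.7, 246.9, 192.4]
tcp_rot: [0.281, 0.653, 0.28, -0.645]
force: [0.6, 0.2, -3.5]
opening: 0.314
```

```bash
python3 plan.py 489 -310 230 0
python3 - <<'E'
from h import *
# basket refine from w1 wrist view + top
for n in("w1.npz","top0.npz"):
    f=dict(np.load(n));P=pts(f);z=P[...,2]
    m=(z>124)&(z<136)&(P[...,1]<-240)&(P[...,1]>-405)&(P[...,0]>330)&(P[...,0]<650)
    q=P[m];print(n,len(q),np.percentile(q,[0.5,2,98,99.5],axis=0).round(1).tolist())
    fr=q[q[:,1]>-280];print("front rim y",np.percentile(fr[:,1],[5,50,95]).round(1))
    m=(z>64)&(z<76)&(P[...,1]<-255)&(P[...,1]>-415)&(P[...,0]>330)&(P[...,0]<650);q=P[m]
    print("floor",len(q),np.percentile(q,[1,50,99],axis=0).round(1).tolist() if len(q) else 0)
    m=(z>157)&(z<168)&(P[...,1]<-380)&(P[...,1]>-430);print("rail",np.percentile(P[m],[5,50,95],axis=0).round(1).tolist() if m.sum() else 0)
E
```

```text
t 9.7 pos [492.7 246.9 192.4] yaw_y -43.3 toolx [ 0.011  0.003 -1.   ] F [ 0.6  0.2 -3.5] op 0.314 j [ 0.26  0.02  1.83 -0.    1.28  1.01]
shift mm [-39.2 379.5 407.5] turn about tool x deg -43.3 or 136.7
w1.npz 3995 [[354.1, -353.8, 127.2], [355.0, -349.2, 127.9], [625.0, -262.7, 132.8], [625.6, -262.4, 133.2]]
front rim y [-272.7 -264.8 -262.8]
floor 9812 [[355.9, -405.8, 68.3], [506.0, -343.9, 70.4], [623.5, -264.3, 74.3]]
rail 0
top0.npz 922 [[352.4, -404.9, 125.4], [352.9, -404.8, 126.4], [624.5, -264.3, 134.7], [625.1, -263.9, 135.4]]
front rim y [-273.7 -266.9 -264.3]
floor 1897 [[360.6, -406.6, 65.5], [494.5, -344.9, 69.8], [623.1, -265.6, 74.9]]
rail [[310.1, -418.9, 158.4], [593.3, -412.3, 162.1], [885.1, -408.4, 165.4]]
```

A is held (opening 29.5 mm). The basket origin comes to about (489.5, −334.5), with floor height about 70. Next I'll carry A over at height.

Request:
drive_tool(moves=[[0.02,-0.05,0,0,0,0,0],[0.02,0,0.02,0.018,0,0,0],[0.02,0,0.038,0.034,0,0,0],[0.02,0,0.044,0.039,0,0,0],[0.02,0,0.044,0.039,0,0,0],[0.02,0,0.044,0.039,0,0,0],[0.02,0,0.044,0.039,0,0,0],[0.02,0,0.044,0.039,0,0,0],[0.02,0,0.044,0.039,0,0,0],[0.02,0,0.044,0.039,0,0,0]])

```text
time_s: 10.95
eef_pos: [531.7, -242.8, 233.9]
tcp_rot: [-0.279, -0.649, -0.281, 0.65]
force: [1.4, -0.2, -2.8]
opening: 0.319
```

Request:
drive_tool(moves=[[0.02,0,0.035,0.032,0,0,0],[0.02,0,0.014,0.012,0,0,0],[0.02,0,0,0,-10,0,0],[0.02,0,0,0,-10,0,0],[0.02,0,0,0,-10,0,0],[0.02,0,0,0,-10,0,0],[0.02,0,0,0,-3.3,0,0],[0.02,0,0,0,0,0,0],[0.02,0,0,0,0,0,0]])

```text
time_s: 12.08
eef_pos: [538.1, -306.4, 235.5]
tcp_rot: [0.499, 0.5, 0.5, -0.5]
force: [0.7, -0.0, -2.0]
opening: 0.316
```

```bash
python3 plan.py 545 -334 140 0;  python3 - <<'E'
from h import *
f=r.grab_frame("wrist");np.savez("w3.npz",**f);cv2.imwrite("pics/w3.png",f["frame"])
E
```

```text
t 12.07 pos [ 538.1 -306.4  235.5] yaw_y -0.0 toolx [-0.001  0.001 -1.   ] F [ 0.7 -0.  -2. ] op 0.316 j [-0.7   0.15  1.61  0.    1.38 -0.7 ]
shift mm [95.5  7.  27.7] turn about tool x deg -0.0 or 180.0
```

View pics/w3.png

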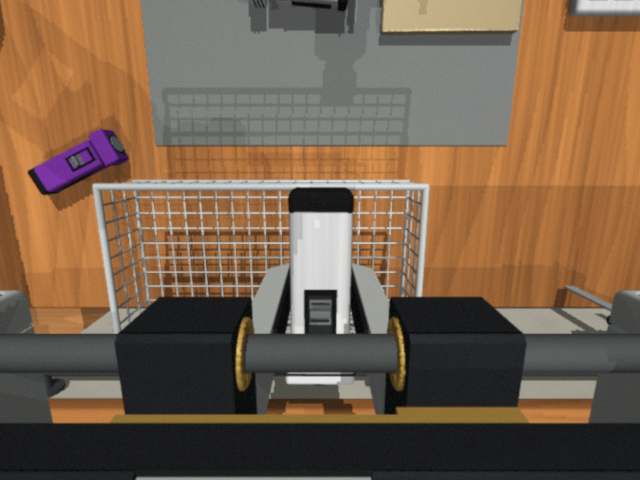

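The held light's switch is off and it sits over the +x half of the basket; the rim spans columns 97–427 and the light is at column 320. Now I'll lower it.

Request:
drive_tool(moves=[[0.02,0,0.007,0.028,0,0,0],[0.02,0.04,0,0,0,0,0],[0.02,0.05,0,0,0,0,0],[0.02,0.04,0,0,0,0,0],[0.02,0.022,0,0,0,0,0],[0.02,0.0,0,0,0,0,0],[0.02,0.0,0,0,0,0,0]])

```text
time_s: 13.0
eef_pos: [546.5, -336.1, 86.4]
tcp_rot: [0.501, 0.5, 0.499, -0.5]
force: [-0.1, -0.2, -1.7]
opening: 0.314
```

```bash
python3 plan.py 545 -334 74.3 0
```

```text
t 13.0 pos [ 546.5 -336.1   86.4] yaw_y -0.0 toolx [ 0.003 -0.002 -1.   ] F [-0.1 -0.2 -1.7] op 0.314 j [-0.73  0.35  1.66  0.    1.13 -0.73]
shift mm [12.1 -1.5 -2.2] turn about tool x deg -0.0 or 180.0
```

Request:
drive_tool(moves=[[0.02,0.006,0,0,0,0,0],[0.02,0.004,0,0,0,0,0],[0.02,0.001,0,0,0,0,0],[0.02,0.0,0,0,0,0,0],[0.02,0.0,0,0,0,0,0]])

```text
time_s: 13.62
eef_pos: [545.4, -335.3, 73.9]
tcp_rot: [0.5, 0.5, 0.5, -0.5]
force: [-1.4, 1.2, 3.4]
opening: 0.32
```

Request:
drive_tool(moves=[[0.02,0.001,0,0,0,0,0],[0.02,0.0,0,0,0,0,0]])

```text
time_s: 13.88
eef_pos: [545.4, -335.2, 73.8]
tcp_rot: [-0.5, -0.5, -0.5, 0.5]
force: [-4.2, 2.3, 8.5]
opening: 0.315
```

There is contact with the floor. Release and retreat.

Request:
drive_tool(moves=[[0.035,-0.001,0,0,0,0,0],[0.05,0,0,0,0,0,0],[0.05,0,0,0,0,0,0],[0.05,0,0,0,0,0,0],[0.05,-0.03,0,0,0,0,0],[0.05,-0.06,0,0,0,0,0],[0.05,-0.06,0,0,0,0,0],[0.05,0,-0.005,-0.05,0,0,0],[0.05,0,-0.005,-0.055,0,0,0],[0.05,0,-0.005,-0.055,0,0,0]])

```text
time_s: 15.12
eef_pos: [530.0, -173.7, 223.3]
tcp_rot: [0.5, 0.5, 0.5, -0.5]
force: [1.0, -0.1, -0.2]
opening: 0.532
```

Request:
drive_tool(moves=[[0.05,0,-0.01,-0.05,0,0,0],[0.05,0,0,-0.03,10,0,0],[0.05,0,0,0,10,0,0],[0.05,0,0,0,10,0,0],[0.05,0,0,0,10,0,0],[0.05,0,0,0,10,0,0],[0.05,0,0,0,10,0,0],[0.05,0,0,0,10,0,0],[0.05,0,0,0,10,0,0],[0.05,0,0,0,10,0,0]])

```text
time_s: 16.38
eef_pos: [520.3, -95.1, 223.2]
tcp_rot: [-0.002, 0.707, -0.002, -0.707]
force: [0.3, 0.7, 0.5]
opening: 0.531
```

```bash
python3 plan.py 516 -76.5 60 -96
python3 - <<'E'
from h import *
f=r.grab_frame("top");P=pts(f);z=P[...,2]
a=cv2.resize(f["frame"][110:300,150:510],None,fx=2.2,fy=2.2,interpolation=cv2.INTER_CUBIC);cv2.imwrite("pics/t1.png",a)
E
```

```text
t 16.38 pos [520.3 -95.1 223.2] yaw_y -90.3 toolx [ 0.  0. -1.] F [0.3 0.7 0.5] op 0.531 j [-0.4  -0.06  1.85  0.    1.35  1.18]
shift mm [163.2 -18.6   4.4] turn about tool x deg 5.7 or -174.3
```

View pics/t1.png

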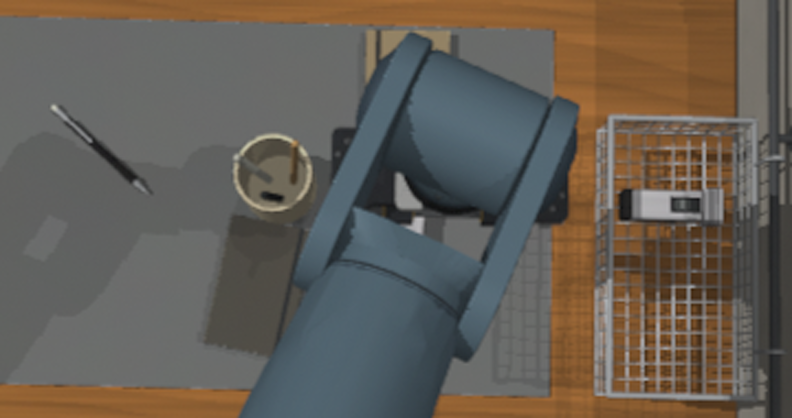

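A lies flat, switch up, in the upper (+x) half of the basket, at about (672,207). Now for B.

Request:
drive_tool(moves=[[0.05,0,0,0,5.7,0,0],[0.05,0.06,-0.018,0.006,0,0,0],[0.05,0.06,0,0,0,0,0],[0.05,0.043,0,0,0,0,0],[0.05,0,0,0,0,0,0],[0.05,0,0,0,0,0,0]])

```text
time_s: 17.18
eef_pos: [517.6, -77.3, 62.6]
tcp_rot: [-0.035, 0.707, -0.035, -0.705]
force: [0.4, 0.3, 0.9]
opening: 0.535
```

```bash
python3 plan.py 516 -76.5 6.5 -96
python3 - <<'E'
from h import *
f=r.grab_frame("wrist");cv2.imwrite("pics/w4.png",f["frame"][60:360,170:470])
E
```

```text
t 17.18 pos [517.6 -77.3  62.6] yaw_y -95.7 toolx [ 0.003 -0.001 -1.   ] F [0.4 0.3 0.9] op 0.535 j [-0.37  0.13  1.98  0.    1.03  1.3 ]
shift mm [56.1 -0.7  1.8] turn about tool x deg 0.3 or -179.7
```

View pics/w4.png

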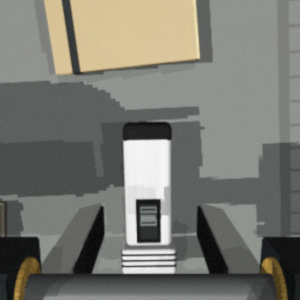

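B is centred between the fingers, and its slider is at the tail end (off). Grip and lift.

Request:
drive_tool(squeeze=25, moves=[[0.05,0.036,-0.001,0.001,0,0,0],[0.05,0.019,0,0,0,0,0],[0.05,0,0,0,0,0,0],[0.05,0,0,0,0,0,0],[0.02,0,0,0,0,0,0],[0.02,0,0,0,0,0,0],[0.02,0,0,0,0,0,0],[0.02,0,0,0,0,0,0]])

```text
time_s: 18.23
eef_pos: [515.8, -75.8, 6.4]
tcp_rot: [-0.035, 0.707, -0.035, -0.706]
force: [-1.9, 1.5, 5.7]
opening: 0.314
```

Request:
drive_tool(moves=[[0.02,-0.01,0,0,0,0,0],[0.02,-0.05,0,0,0,0,0],[0.02,-0.06,0,0,0,0,0],[0.02,-0.06,0,0,0,0,0],[0.02,-0.04,0.02,0,0,0,0],[0.02,0,0.045,0.01,0,0,0],[0.02,0,0.05,0.02,0,0,0],[0.02,0,0.05,0.02,0,0,0],[0.02,0,0.04,0.02,0,0,0],[0.02,0,0.02,0.01,0,0,0]])

```text
time_s: 19.48
eef_pos: [411.5, -292.9, 225.1]
tcp_rot: [0.036, -0.706, 0.036, 0.707]
force: [0.2, -0.5, -2.0]
opening: 0.318
```

Request:
drive_tool(moves=[[0.02,0,0,0,-10,0,0],[0.02,0,0,0,-10,0,0],[0.02,0,0,0,-10,0,0],[0.02,0,0,0,-10,0,0],[0.02,0,0,0,-10,0,0],[0.02,0,0,0,-10,0,0],[0.02,0,0,0,-10,0,0],[0.02,0,0,0,-10,0,0],[0.02,0,0,0,-10,0,0],[0.02,0,0,0,-5.7,0,0]])

```text
time_s: 20.72
eef_pos: [412.7, -291.1, 225.0]
tcp_rot: [0.5, 0.499, 0.501, -0.499]
force: [-0.2, 0.9, -2.3]
opening: 0.318
```

```bash
python3 plan.py 432 -334 86 0
```

```text
t 20.73 pos [ 412.7 -291.1  225. ] yaw_y 0.2 toolx [-0.001  0.001 -1.   ] F [-0.2  0.9 -2.3] op 0.318 j [-0.84 -0.12  1.9  -0.    1.36 -0.84]
shift mm [139.   19.3  43.1] turn about tool x deg 0.2 or -179.8
```

Request:
drive_tool(moves=[[0.02,0,0.019,0.043,0,0,0],[0.02,0.04,0,0,0,0,0],[0.02,0.05,0,0,0,0,0],[0.02,0.03,0,0,0,0,0],[0.02,0.019,0,0,0,0,0],[0.02,0.0,0,0,0,0,0],[0.02,0.0,0,0,0,0,0]])

```text
time_s: 21.6
eef_pos: [433.0, -335.5, 88.2]
tcp_rot: [0.501, 0.5, 0.499, -0.5]
force: [0.7, 0.2, -2.6]
opening: 0.314
```

Request:
drive_tool(moves=[[0.02,0.006,0,0,0,0,0],[0.02,0.004,0,0,0,0,0],[0.02,0.001,0,0,0,0,0],[0.02,0.0,0,0,0,0,0],[0.02,0.0,0,0,0,0,0]])

```text
time_s: 22.22
eef_pos: [432.4, -334.7, 75.8]
tcp_rot: [0.5, 0.5, 0.5, -0.5]
force: [-0.2, 0.3, -2.7]
opening: 0.318
```

Request:
drive_tool(moves=[[0.02,0.0015,0,0,0,0,0],[0.02,0.0005,0,0,0,0,0],[0.02,0.0,0,0,0,0,0],[0.02,0.0,0,0,0,0,0]])

```text
time_s: 22.72
eef_pos: [432.3, -334.6, 73.7]
tcp_rot: [-0.5, -0.5, -0.5, 0.5]
force: [0.4, -0.1, -2.1]
opening: 0.314
```

Request:
drive_tool(moves=[[0.02,0.0007,0,0,0,0,0],[0.02,0.0,0,0,0,0,0],[0.02,0.0,0,0,0,0,0]])

```text
time_s: 23.1
eef_pos: [432.3, -334.7, 73.4]
tcp_rot: [-0.5, -0.5, -0.5, 0.5]
force: [-1.1, 1.2, 1.3]
opening: 0.32
```

Contact. Release, rise straight up, then back off to check.

Request:
drive_tool(moves=[[0.035,0,0,0,0,0,0],[0.05,0,0,0,0,0,0],[0.05,0,0,0,0,0,0],[0.05,0,0,0,0,0,0],[0.05,-0.03,0,0,0,0,0],[0.05,-0.06,0,0,0,0,0],[0.05,-0.06,0,0,0,0,0],[0.05,-0.04,0.02,0,0,0,0],[0.05,0,0.03,0.02,0,0,0],[0.05,0,0,0,0,0,0]])

```text
time_s: 24.35
eef_pos: [483.2, -355.2, 262.9]
tcp_rot: [0.5, 0.5, 0.5, -0.5]
force: [-0.5, -0.5, -0.2]
opening: 0.53
```

Run:
```python
from h import *
f=r.grab_frame("wrist");P=pts(f);z=P[...,2]
for x in(545,432):
    m=(abs(P[...,0]-x)<17)&(abs(P[...,1]+334)<48)&(z>88)&(z<105);q=P[m]
    if len(q)>20:
        A=np.c_[q[:,:2]-q[:,:2].mean(0),np.ones(len(q))];print(x,len(q),np.median(q[:,2]),q[:,:2].min(0),q[:,:2].max(0),"tilt",np.linalg.lstsq(A,q[:,2],rcond=None)[0])
t=r.grab_frame("top");t0=np.load("top0.npz")["frame"]
s=r.grab_frame("side")["frame"];s0=np.load("side0.npz")["frame"]
cv2.imwrite("pics/end.png",np.vstack([np.hstack([cv2.resize(f["frame"],(400,300)),cv2.resize(s,(400,300))]),np.hstack([cv2.resize(t["frame"][100:300,120:520],(400,200)),cv2.resize(t0[100:300,120:520],(400,200))])]))
print(r.sense()["eef_pos"],r.sense()["force"])
```

```text
545 2950 94.15500392499224 [ 528.01033653 -381.97513264] [ 561.91040242 -286.19137189] tilt [ 1.57827163e-02 -5.13612243e-03  9.40655901e+01]
432 2929 94.13571087698662 [ 415.25956807 -381.97173945] [ 448.6209184  -286.19745843] tilt [-7.64006820e-03 -3.34237295e-03  9.40862172e+01]
[ 481.58040313 -354.03279412  262.07405165] [-0.43736912  0.16724933 -0.93064608]
```

View pics/end.png

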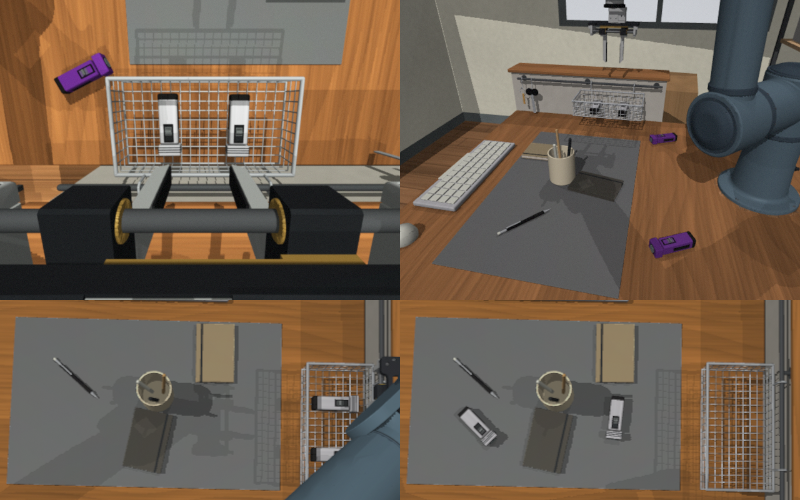

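Both lights lie flat in the basket with their tops at 94 mm and tilt under 1°. Both sliders are at the tail end, and everything else looks unmoved, so I'm handing in.

```bash
python3 -c "
from bench import r
print(r.hand_in())"
```

```text
the job is handed in; nothing more can be done
None
```

Both lights are off and lying flat, switch side up, in the basket. I handed the job in at about 24.5 s of the 72 s allowed; no verdict was reported.

- **Switches:** Only the light by the pencil was on. I pushed its ridge about 7 mm towards the tail, and it now sits about 8 mm ahead of the middle, which is off. The other light was already off, with its ridge measured about 9 mm ahead.
- **Placing:** I lowered both lights until the force reading showed floor contact, then released them. The last depth check put both top faces at 94 mm (the 70 mm floor plus 24 mm), with tilt under 1°.
- **Other things:** The jar, notebooks and pencil look unmoved in the before and after top views, which I compared by eye only. The purple lights were left alone; both still show on the desk in the last side view.
- **One disagreement:** While feeling for the top face before the push, the fingertips pressed about 25 N down and 21 N sideways, more than I intended. I lifted 3 mm and finished the push lightly; the light itself shifted less than 1 mm.

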